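Put stray groceries back in their display trays

ROBOT

A 7-joint arm with a two-finger parallel gripper is mounted at the origin on the work surface. World frame = base frame: x ahead of the robot, y to its left, z up, the work surface at z = 0. Lengths are in mm, angles in rad, forces in N, time in s.
With the tool pointing down it reaches from about 400 to 875 mm from the base axis. Payload 4.4 kg.
Tool frame: the origin (TCP) lies at the very end of the fingers, on their centre line; the grasp point (between the pads) lies 19 mm behind it; z points along the fingers, y is the line along which they close (so a half turn about z gives the same grasp; the last joint's range is limited). The gripper opens to 85 mm and grips with 20 to 120 N. Pads are 22 mm wide; open, the fingers measure 114 mm over their backs; the gripper's body (76 mm by 85 mm) begins 54 mm behind the grasp point. The pads swing forward as they close: fully open they stand 13 mm farther back than shut.
Start: joints at [1.254, 0.628, 0.038, 1.517, -0.027, 0.996, -0.02], TCP at [161.344, -629.671, 231.313] pointing down, gripper open.
Joint ranges: [-3.06, 3.06], [-0.37, 2.12], [-1.25, 1.32], [0.18, 2.47], [-1.1, 4.24], [0.23, 1.98], [-2.94, 2.94]. Speed limits (rad/s): [2.57, 2.57, 3.14, 3.14, 3.14, 3.14, 3.14].

INTERFACE

Orientations are given as [roll, pitch, yaw] about the fixed x, y, z axes, in that order (R = Rz(yaw) Ry(pitch) Rx(roll)).
In Python, from cell import monitor, viewer, workorder gives the robot as it stands.
- The arm moves only by the tool arm_command, never from a script. Its argument "series" is one flat list of numbers, 5 for each row, row after row: the opening in per cent of the stroke, from 0 (shut) to 100 (fully open), then the shift along the tool's x, y, z in cm, then the turn about the tool's z in degrees. In form: [claw, x, y, z, roll, claw, x, y, z, roll, ...]. A call has exactly 5 rows; each row is the pose to reach, as a shift and turn from the pose commanded when the call began, along the tool's axes at that moment; what a row does not reach only later rows make up. A row lasts 1/12 s, in which the tool goes at most 41.7 mm and 7.16 degrees, less where a joint would pass 70% of its speed; a pose out of reach is approached as far as the arm can. A call with a gripper value outside its range is refused whole. The fingers move at their own pace and stop on an object; the grip force is fixed at half the most. Time passes only in rows, so rows that repeat a pose let the fingers close, or fill a call up. It gives the time, the measured TCP pose, the force, the opening and the grip force at its end, in the units of the state.
- monitor.read_state(): the state, without advancing time (a new reading comes with each control period).
- viewer.get_image(name): name is "scene" or "top" or "wrist"; returns (picture, depth): 400x640x3 uint8, red, green, blue; 400x640 float32, mm along the optical axis (not along the pixel's ray), 0 where there is no reading.
- viewer.camera_model(name): a dict with "mtx" (3x3 intrinsics, pixels), "dist_coeffs" ([k1, k2, p1, p2, k3] as OpenCV has them; the pictures are not rectified), "R" (3x3) and "t" (3): a world point X has camera coordinates R X + t. Camera axes: x right, y down, z forward; pixel columns grow to the right and rows downward; lengths in mm; the calibration is good to about 2 mm. A picture is of the moment at which its call begins: read the wrist's pose just before it. camera_model takes no time and is no camera call; for the wrist camera it gives the pose at the moment of the call.
- workorder.finish_job(): hands the job in; it is judged then, once.
The state is a dict: "clock": time; "qpos": joint angles; "qd": joint speeds; "tau": joint torques, N m; "eef_pos": TCP position; "tool_rot": TCP orientation; "force": force on the tool from outside, world axes, zero at the start; "torque": the same for the moment, N m; "width": finger opening in mm; "gripper_force": force on a finger pad.
Only numpy, scipy, OpenCV 4.12 (cv2) and the standard library are available. Lean on these libraries where they do the work, as an engineer would, in place of code of your own. Each camera call takes 0.05 s, during which the arm holds its last target. There are 200 camera calls.

TASK

Two tins, a jar and a carton have been left on the display table. Stand each one upright, flat on the floor of the tray that already holds an article of its own kind, without shoving or knocking over the stock in the trays. Set the things down, do not drop them.

Things in the scene. Friction and masses are not known exactly. Their poses are not given: they have to be found in the camera images.
- tray_tins: The tray that holds the stock tin: grey plastic, fixed, 176 x 176 mm outside, 166 x 166 mm inside, floor 5 mm thick, lip all round, its top 13 mm above the table. Origin: centre of the underside, on the table; z up, x and y along its sides, x roughly away from the robot (turned up to 0.25 rad)
- tray_jars: The tray that holds the stock jar, made like tray_tins. Stock stands in the half x > 0, about 45 mm from the centre along x and up to 25 mm off along y; the half x < 0 (nearer the robot) is empty, with room for two articles side by side (so in all three trays)
- tray_cartons: The tray that holds the stock carton (whose 40 mm side lies roughly along the tray's x), made and filled like the other two
- stock_tin: Round steel tin with a paper label, 56 mm diameter, 45 mm high, about 120 g, standing upright; origin at the centre of its underside, z up along its axis; this one is the stock already standing in its tray
- stock_jar: Round amber glass jar with white lid and paper label, 52 mm diameter, 85 mm high, about 200 g, standing upright; origin at the centre of its underside, z up along its axis; this one is the stock already standing in its tray
- stock_carton: Brown cardboard carton with a pale paper band, rigid, 40 mm (its x) x 62 mm (its y) x 85 mm high (its z), about 110 g, standing upright; origin at the centre of its underside; this one is the stock already standing in its tray
- tin_1: First stray tin: round steel tin with a paper label, 56 mm diameter, 45 mm high, about 120 g, standing upright; origin at the centre of its underside, z up along its axis; stray on the table between the robot and the trays. Bystanders among the strays and between the trays are under 70 mm high; goods at the table edges up to 175 mm
- tin_2: Second stray tin, like the first: round steel tin with a paper label, 56 mm diameter, 45 mm high, about 120 g, standing upright; origin at the centre of its underside, z up along its axis; stray on the table between the robot and the trays
- jar: The stray jar: round amber glass jar with white lid and paper label, 52 mm diameter, 85 mm high, about 200 g, standing upright; origin at the centre of its underside, z up along its axis; stray on the table between the robot and the trays
- carton: The stray carton: brown cardboard carton with a pale paper band, rigid, 40 mm (its x) x 62 mm (its y) x 85 mm high (its z), about 110 g, standing upright; origin at the centre of its underside; stray on the table between the robot and the trays, turned by any angle up to 1.2 rad
Mind the look-alikes: they are no part of the job. What is shaped like the stock_carton but turquoise is not meant. Leave any red look-alike of the carton alone.

How it is judged:
By the outcome, as a careful person would: the job done as asked, in the order asked, and still so for the second after the job is handed in, with the robot touching nothing.
It also fails if it takes over 120 s, if anything falls off the work surface, if the arm or the gripper's body presses on something with over 40 N, if the wrist force passes 120 N, or if a joint passes its speed limit or range.

## Working session

There is one attempt and no reset: what is moved stays moved. The work goes in short steps, Python scripts to look and compute and a tool call to move; the robot and the scene stay as the last step left them, time stands still between calls to the robot, and variables do not carry over. Pictures are saved under pics/ and viewed, at most 14 in all, crops included, and the job is handed in when it is done.

Besides the shell and the picture viewer there is one more tool, called as name(argument=value, ...) on one line, values as JSON. arm_command: Moves the arm, as the interface text tells. Its arguments: {"type":"object","properties":{"series":{"type":"array","items":{"type":"number"}}},"required":["series"]}

```bash
ls; mkdir -p pics; python3 - <<'E'
from cell import monitor, viewer
import cv2,json
s=monitor.read_state();print(s)
for n in("scene","top"):
    p,d=viewer.get_image(n);cv2.imwrite(f"pics/{n}0.png",p[:,:,::-1])
    m=viewer.camera_model(n);print(n,m)
E
```

```text
pics
{'clock': 0.0, 'qpos': array([ 1.25421557,  0.62933697,  0.03842777,  1.51843783, -0.02700429,
        0.99629255, -0.02001116]), 'qd': array([ 0.00045475, -0.00089384,  0.00160763,  0.00088656, -0.00040474,
        0.00083261, -0.00094302]), 'tau': array([-3.63672689e-04, -5.63413882e+01,  1.22676082e+00, -1.93448049e+01,
        1.12060021e-02,  1.04772786e-02, -3.97123102e-06]), 'eef_pos': array([ 161.17566212, -629.01736247,  230.3724396 ]), 'tool_rot': array([-3.13963554e+00,  1.49502839e-05,  2.50777171e-01]), 'force': array([-0.63229017,  0.53500057,  0.34894597]), 'torque': array([-0.02335168,  0.02103112, -0.04758201]), 'gripper_force': 0.0, 'width': 85.55373988259821}
scene {'mtx': array([[370.87182409,   0.        , 319.34443869],
       [  0.        , 370.87182409, 193.74437808],
       [  0.        ,   0.        ,   1.        ]]), 'dist_coeffs': array([-0.07157466,  0.        ,  0.        ,  0.        ,  0.        ]), 'R': array([[ 0.15968022,  0.98710603, -0.01113162],
       [ 0.63126215, -0.11077322, -0.767618  ],
       [-0.75895344,  0.11554644, -0.64081097]]), 't': array([ -51.34767962, -283.27187876, 1378.29732693])}
top {'mtx': array([[520.29434975,   0.        , 313.79944464],
       [  0.        , 520.29434975, 193.60758139],
       [  0.        ,   0.        ,   1.        ]]), 'dist_coeffs': array([0.01802655, 0.        , 0.        , 0.        , 0.        ]), 'R': array([[-0.02238243, -0.99935751, -0.02799266],
       [-0.98192358,  0.02723858, -0.18730764],
       [ 0.18794977,  0.02329425, -0.98190237]]), 't': array([  20.71461785,  516.90982454, 1222.0921049 ])}
```

View pics/scene0.png

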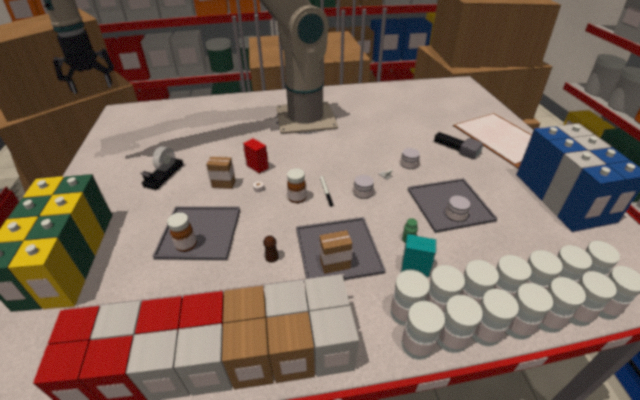

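View pics/top0.png

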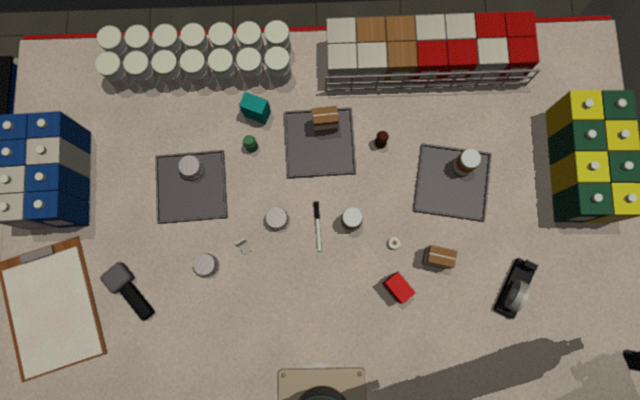

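Tray centres in the top view: tins (190,187), cartons (320,143), jars (452,182). The stray tins are at (276,219) and (205,265), the jar at (351,218) and the carton at (441,257). The red look-alike at (399,288) and the turquoise one at (255,108) stay put.

```bash
cat > h.py <<'E'
import numpy as np, cv2
from cell import monitor, viewer
def cloud(n):
    m=viewer.camera_model(n); p,d=viewer.get_image(n)
    v,u=np.mgrid[:400,:640]
    q=cv2.undistortPoints(np.stack([u,v],-1).reshape(-1,1,2).astype(np.float32),m["mtx"],m["dist_coeffs"]).reshape(400,640,2)
    c=np.dstack([q[...,0]*d,q[...,1]*d,d])
    W=(c-m["t"])@m["R"]; W[d<=0]=np.nan
    return p,W
def top(W,u,v,r,h,tol=5,n=""):
    a=np.zeros(W.shape[:2],bool); a[v-r:v+r,u-r:u+r]=1
    P=W[a&(abs(W[...,2]-h)<tol)]
    if len(P)<5: print(n,"none");return
    xy=P[:,:2].astype(np.float32)
    c,s,an=cv2.minAreaRect(xy); cc,rr=cv2.minEnclosingCircle(xy)
    box=cv2.boxPoints((c,s,an)); 
    print(n,len(P),"mean",xy.mean(0).round(1),"z",np.median(P[:,2]).round(1),"rect",np.round(c,1),np.round(s,1),round(an,1),"circ",np.round(cc,1),round(rr,1))
    return xy
E
python3 - <<'E'
from h import *
p,W=cloud("top")
print(W[300,320],W[250,300])
for n,u,v,r,h in [("tin1",276,219,18,45),("tin2",205,265,18,45),("jar",351,218,18,85),("carton",441,257,22,85),("stin",190,167,18,50),("sjar",468,160,18,90),("scart",325,117,20,90),
 ("red",399,288,22,85),("red2",399,288,22,60),("tray_t",191,187,45,10),("tray_c",320,143,45,10),("tray_j",452,182,45,10),("cocoa",382,138,12,40),("green",250,143,12,40),("turq",255,108,20,85)]:
    top(W,u,v,r,h,{10:6,40:30,60:20}.get(h,5),n)
# tray by colour
g=p.astype(int); dark=(g.max(2)<95)&(np.ptp(g,axis=2)<25)
k,l,st,ce=cv2.connectedComponentsWithStats(dark.astype(np.uint8))
for i in range(1,k):
    if 2500<st[i,4]<7000:
        P=W[(l==i)&(abs(W[...,2]-8)<12)][:,:2].astype(np.float32); print(st[i],cv2.minAreaRect(P))
E
```

```text
[261.86447846  -0.27978578  -0.37621522] [384.96643035  46.62350332  -2.63777867]
tin1 327 mean [463.4 102.9] z 44.2 rect [463.1 103.6] [50.1 49.2] 0.8 circ [463.1 103.7] 26.3
tin2 344 mean [354.1 277.4] z 44.6 rect [354.7 276.6] [49.7 49.9] 45.6 circ [354.4 277.5] 26.0
jar 280 mean [453.2 -81.2] z 84.0 rect [453.1 -81.1] [44.2 44.4] 27.4 circ [453.5 -81.1] 23.1
carton 461 mean [ 357.1 -285.2] z 83.7 rect [ 356.8 -285.4] [65. 40.] 76.4 circ [ 356.2 -285.3] 36.8
stin 306 mean [598.2 317.5] z 49.4 rect [598.6 318.1] [50.6 50.2] 76.2 circ [598.8 317.3] 26.3
sjar 276 mean [ 585.6 -367.7] z 88.6 rect [ 585.5 -368.4] [44.5 44.5] 20.8 circ [ 585.6 -367.7] 23.3
scart 381 mean [705.  -24.1] z 89.2 rect [705.7 -24. ] [41.6 61.6] 5.2 circ [705.6 -24.1] 35.7
red 457 mean [ 287.9 -184.2] z 84.0 rect [ 288.  -184.4] [61.7 39.8] 37.7 circ [ 287.3 -184. ] 35.1
red2 87 mean [ 285.8 -171.9] z 66.0 rect [ 288.1 -183.9] [62.1 40.2] 37.7 circ [ 287.5 -183.2] 36.0
tray_t 2780 mean [548.4 324. ] z 6.5 rect [555.  324.7] [235.  232.3] 88.5 circ [555.9 328.8] 157.7
tray_c 2366 mean [652.2  -4.9] z 6.4 rect [
[... 398 characters left out ...]
t [743.3 153. ] [62.4 41.3] 67.0 circ [743.  153.3] 35.5
[ 103   36  188   58 4899] ((873.99755859375, 314.8529357910156), (126.63091278076172, 501.6993408203125), 0.46894553303718567)
[ 319   71  220   25 3077] ((811.9820556640625, -295.3542175292969), (568.3713989257812, 53.67161178588867), 89.21234893798828)
[ 531  114   82  115 3421] ((547.1427001953125, -579.345947265625), (317.62152099609375, 153.6997528076172), 23.570281982421875)
[ 156  151   72   73 3027] ((552.8200073242188, 320.861572265625), (175.68959045410156, 174.65167236328125), 3.5831058025360107)
[ 284  339  299   61 6245] ((65.11019134521484, -268.24102783203125), (99.46601104736328, 714.4074096679688), 10.175965309143066)
```

```bash
python3 - <<'E'
from h import *
p,W=cloud("top")
g=p.astype(int)
for n,u,v in [("tins",190,195),("cart",320,150),("jar",452,195)]:
    print(n,g[v,u],g[v+50,u])
    a=np.zeros((400,640),bool); a[v-62:v+45,u-50:u+50]=1
    dark=(g.max(2)<(g[v,u].max()+g[v+50,u].max())/2-5)&(np.ptp(g,axis=2)<30)&a&(W[...,2]<22)
    k,l,st,ce=cv2.connectedComponentsWithStats(dark.astype(np.uint8))
    i=1+st[1:,4].argmax(); P=W[l==i]; xy=P[:,:2].astype(np.float32)
    print(st[i],cv2.minAreaRect(xy))
    # robust: rotate, percentiles search
    best=min((lambda R:(np.prod(np.ptp(np.percentile(xy@R,[.3,99.7],axis=0),axis=0)),t,R))(np.array([[np.cos(t),-np.sin(t)],[np.sin(t),np.cos(t)]])) for t in np.linspace(-.3,.3,121))
    e=np.percentile(xy@best[2],[.3,99.7],axis=0); print(" yaw",best[1],"c",(best[2]@e.mean(0)).round(1),"size",np.ptp(e,axis=0).round(1))
    t,R=best[1],best[2]
    for y in (-40,0,40): print("  slot",y,(best[2]@e.mean(0)+best[2]@np.array([-42,y])).round(1))
E
```

```text
tins [92 87 86] [156 145 131]
[ 155  150   73   74 4326] ((553.0726928710938, 324.3836975097656), (176.738525390625, 180.7812042236328), 3.541943311691284)
 yaw 0.06 c [553.  321.7] size [175.  174.6]
  slot -40 [513.5 279.3]
  slot 0 [511.1 319.2]
  slot 40 [508.7 359.1]
cart [102  96  95] [171 158 143]
[ 283  107   73   72 4139] ((661.912109375, -7.4650115966796875), (183.04429626464844, 181.5801544189453), 2.3792190551757812)
 yaw 0.030000000000000027 c [659.4  -7.1] size [176.3 179.7]
  slot -40 [618.6 -48.4]
  slot 0 [617.4  -8.4]
  slot 40 [616.2  31.6]
jar [108 105 102] [164 151 137]
[ 412  143   80   79 4547] ((547.853515625, -338.2860107421875), (179.18121337890625, 183.0092010498047), 79.74480438232422)
 yaw -0.175 c [ 546.2 -337.9] size [176.2 177.6]
  slot -40 [ 497.9 -370. ]
  slot 0 [ 504.8 -330.6]
  slot 40 [ 511.8 -291.2]
```

arm_command(series=[100,3,3,0,0,100,6,6,0,-7,100,9,9,0,-14,100,12,12,0,-21,100,15,15,0,-28])

```text
clock: 0.62
eef_pos: [342.0, -736.4, 231.5]
tool_rot: [3.141, -0.0, 0.745]
force: [0.7, -2.3, 0.0]
width: 85.4
gripper_force: 0.0
```

The tool y sign was mirrored, so that move went the wrong way, though it hit nothing. I'll write a delta helper.

```bash
cat >> h.py <<'E'
def plan(*wps):
    """wps (x,y,z,yaw): print successive tool-frame shifts (cm) and turn (deg) from the present pose"""
    s=monitor.read_state(); P=s["eef_pos"]; yaw=s["tool_rot"][2]
    print("at",P.round(1),round(yaw,3),"clock",round(s["clock"],2),"w",round(s["width"],1))
    for w in wps:
        d=np.array(w[:3])-P; c,n=np.cos(yaw),np.sin(yaw)
        print(np.round([(c*d[0]+n*d[1])/10,(n*d[0]-c*d[1])/10,-d[2]/10,-np.degrees(w[3]-yaw)],2))
        P,yaw=np.array(w[:3]),w[3]
E
python3 - <<'E'
from h import *
plan((357,-500,231,.24),(357,-285,200,-.237),(357,-285,32,-.237))
E
```

```text
at [ 342.  -736.4  231.5] 0.745 clock 0.62 w 85.4
[ 17.13 -16.36   0.05  28.93]
[  5.11 -20.88   3.1   27.33]
[ 0.  -0.  16.8 -0. ]
```

arm_command(series=[100,2.8,-2.7,0,5.8,100,5.6,-5.4,0,11.6,100,8.4,-8.1,0,17.4,100,11.2,-10.8,0,23.2,100,14,-13.4,0,29])

```text
clock: 1.03
eef_pos: [353.4, -540.5, 230.3]
tool_rot: [-3.14, 0.0, 0.228]
force: [0.7, -0.4, 1.0]
width: 85.4
gripper_force: 0.0
```

```bash
python3 - <<'E'
from h import *
plan((357,-410,231,.05),(357,-285,180,-.237),(357,-285,32,-.237))
E
```

```text
at [ 353.4 -540.5  230.3] 0.228 clock 1.03 w 85.4
[  3.3  -12.63  -0.07  10.19]
[  0.62 -12.48   5.1   16.44]
[ 0.  -0.  14.8 -0. ]
```

arm_command(series=[100,0.8,-3.3,0,3,100,1.6,-6.5,0,6,100,2.5,-9.5,0,9,100,3.3,-12,0,10.2,100,3.3,-12.6,0,10.2])

```text
clock: 1.45
eef_pos: [357.9, -406.7, 231.3]
tool_rot: [-3.137, -0.0, 0.06]
force: [0.4, 0.3, -0.3]
width: 85.0
gripper_force: 0.0
```

arm_command(series=[100,0.2,-3.5,1,4,100,0.4,-7,2.5,8,100,0.6,-10,4,12,100,0.6,-12.5,5,16.4,100,0.6,-12.5,5,16.4])

```text
clock: 1.87
eef_pos: [354.1, -281.0, 179.4]
tool_rot: [-3.137, 0.007, -0.228]
force: [-0.3, 0.8, 0.5]
width: 85.8
gripper_force: 0.0
```

```bash
python3 - <<'E'
from h import *
p,W=cloud("wrist"); cv2.imwrite("pics/w1.png",p[:,:,::-1])
m=abs(W[...,2]-85)<6
k,l,st,ce=cv2.connectedComponentsWithStats(m.astype(np.uint8))
for i in range(1,k):
    if st[i,4]>300: print(st[i],cv2.minAreaRect(W[l==i][:,:2].astype(np.float32)), W[l==i].mean(0))
plan((357,-285,32,-.237))
E
```

```text
[   0   94   56   65 3004] ((450.23089599609375, -86.76922607421875), (37.14146423339844, 46.18753433227539), 61.74198532104492) [451.27653969 -87.71218942  84.76768921]
[ 283  163   84   55 4348] ((356.2745666503906, -286.58544921875), (61.49665069580078, 40.44662857055664), 75.59068298339844) [ 357.36456178 -286.63047564   84.86849377]
[ 534  224   51   55 1685] ((263.1753234863281, -459.2589416503906), (26.945602416992188, 44.14360809326172), 60.70009231567383) [ 264.82571818 -458.50128384   83.4033275 ]
[ 206  263   62   71 2245] ((283.2788391113281, -189.3488006591797), (51.82419967651367, 41.418060302734375), 38.711219787597656) [ 281.84444728 -194.82485856   84.77463213]
at [ 355.2 -284.4  180.4] -0.227 clock 1.92 w 85.2
[ 0.19  0.02 14.84  0.57]
```

View pics/w1.png

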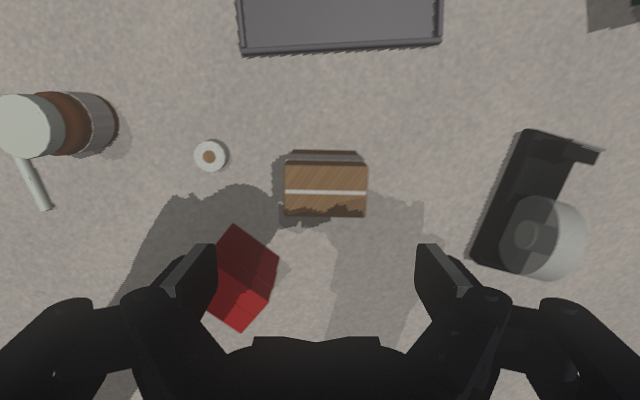

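The carton is centred at (326,190), square to the fingers; the wrist depth puts it at (357,-286.6), and the space either side is clear. I'll descend and grip.

arm_command(series=[100,0.2,0.2,3,1,100,0.2,0.2,6.5,1.2,100,0.2,0.2,10,1.2,100,0.2,0.2,13,1.2,100,0.2,0.2,14.8,1.2])

```text
clock: 2.33
eef_pos: [356.8, -290.8, 30.8]
tool_rot: [3.142, 0.001, -0.252]
force: [7.5, -7.2, -2.2]
width: 85.4
gripper_force: 0.0
```

arm_command(series=[50,0,0,0,0,40,0,0,0,0,30,0,0,0,0,30,0,0,0,0,30,0,0,0,0])

```text
clock: 2.75
eef_pos: [358.3, -290.6, 34.6]
tool_rot: [3.14, -0.003, -0.252]
force: [-0.6, -0.4, -0.8]
width: 61.8
gripper_force: 65.5
```

arm_command(series=[30,0,0,0,0,30,0,0,0,0,30,0,0,0,0,30,0,0,0,0,30,0,0,0,0])

```text
clock: 3.17
eef_pos: [357.4, -289.5, 33.4]
tool_rot: [3.141, -0.0, -0.252]
force: [0.2, -0.6, -0.8]
width: 61.3
gripper_force: 65.5
```

```bash
python3 - <<'E'
from h import *
plan((357.4,-289.5,180,-.252),(490,-145,180,-.1),(617,-8,180,.03),(617,-8,39,.03))
E
```

```text
at [ 357.4 -289.5   33.4] -0.252 clock 3.17 w 61.3
[ 0.000e+00 -1.000e-02 -1.466e+01  1.000e-02]
[  9.24 -17.3   -0.    -8.71]
[ 11.27 -14.9    0.    -7.45]
[ 0.   0.  14.1 -0. ]
```

arm_command(series=[30,0,0,-2,0,30,0,0,-5,0,30,0,0,-8.5,0,30,0,0,-12,0,30,0,0,-14.5,0])

```text
clock: 3.58
eef_pos: [357.5, -289.8, 180.8]
tool_rot: [3.141, -0.002, -0.252]
force: [0.9, -0.3, -0.8]
width: 61.5
gripper_force: 65.8
```

arm_command(series=[30,1.8,-3.4,0,-1.7,30,3.7,-6.9,0,-3.5,30,5.5,-10.4,0,-5.2,30,7.4,-13.9,0,-7,30,9.2,-17.3,0,-8.7])

```text
clock: 4.0
eef_pos: [490.4, -143.0, 178.4]
tool_rot: [-3.141, -0.0, -0.098]
force: [0.2, -0.5, -1.7]
width: 61.5
gripper_force: 66.0
```

arm_command(series=[30,2.8,-3.7,0,-2,30,5.6,-7.4,0,-4,30,8.2,-10.8,0,-6,30,10.4,-13.8,0,-7.5,30,11.3,-14.9,0,-7.5])

```text
clock: 4.42
eef_pos: [619.8, -1.3, 178.0]
tool_rot: [-3.138, -0.002, 0.038]
force: [0.8, 1.3, -0.8]
width: 60.9
gripper_force: 66.0
```

```bash
python3 - <<'E'
from h import *
p,W=cloud("wrist"); cv2.imwrite("pics/w2.png",p[:,:,::-1])
plan((617,-8,60,.03),(617,-8,39,.03))
E
```

```text
at [621.6   1.2 177.8] 0.04 clock 4.47 w 61.1
[-0.5   0.9  11.78  0.57]
[ 0.   0.   2.1 -0. ]
```

View pics/w2.png

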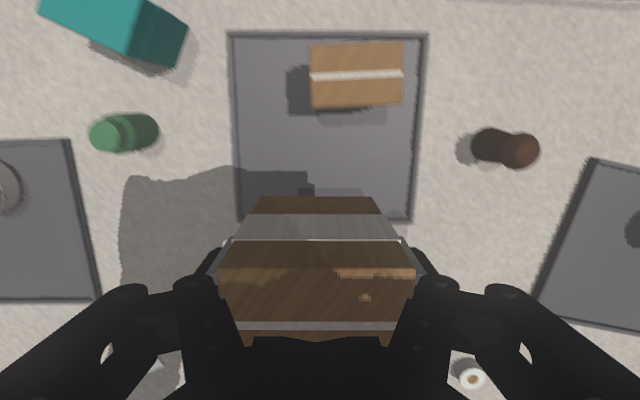

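The wrist view shows the carton held square. The tray spans columns 230–428 and the stock is at (357,75), so the near half is free. I'll lower it.

arm_command(series=[30,-0.4,0.8,2,0.5,30,-0.4,0.8,5,0.5,30,-0.4,0.8,8,0.5,30,-0.4,0.8,10.5,0.5,30,-0.4,0.8,11.8,0.5])

```text
clock: 4.88
eef_pos: [610.3, -16.4, 57.0]
tool_rot: [3.141, 0.006, 0.022]
force: [0.5, 0.1, -1.4]
width: 61.6
gripper_force: 66.0
```

```bash
python3 - <<'E'
from h import *
plan((617,-8,38.7,.03))
E
```

```text
at [610.3 -16.4  57. ] 0.022 clock 4.88 w 61.6
[ 0.69 -0.82  1.83 -0.47]
```

arm_command(series=[30,0,0,0,0,30,0,0,0,0,30,0,0,0,0,30,0,0,0,0,30,0,0,0,0])

```text
clock: 5.3
eef_pos: [614.2, -16.1, 61.9]
tool_rot: [3.142, -0.003, 0.022]
force: [-0.0, -0.5, -1.8]
width: 61.3
gripper_force: 65.9
```

```bash
python3 - <<'E'
from h import *
plan((617,-8,38.7,.03))
E
```

```text
at [614.2 -16.1  61.9] 0.022 clock 5.3 w 61.3
[ 0.3  -0.81  2.32 -0.45]
```

arm_command(series=[30,0.3,-0.8,0.6,-0.4,30,0.3,-0.8,1.2,-0.4,30,0.3,-0.8,1.7,-0.4,30,0.3,-0.8,2.1,-0.4,30,0.3,-0.8,2.1,-0.4])

```text
clock: 5.72
eef_pos: [615.7, -7.9, 38.7]
tool_rot: [-3.142, 0.001, 0.029]
force: [0.1, -0.1, -1.7]
width: 61.6
gripper_force: 66.1
```

arm_command(series=[30,0,0,0,0,30,0,0,0.1,0,30,0,0,0.2,0,30,0,0,0.2,0,30,0,0,0.2,0])

```text
clock: 6.13
eef_pos: [615.7, -8.2, 38.4]
tool_rot: [3.142, 0.0, 0.029]
force: [-3.0, 0.6, 8.1]
width: 61.4
gripper_force: 66.9
```

Contact at 8 N, so it is on the floor. I'll release gently, then rise.

arm_command(series=[78,0,0,0,0,82,0,0,0,0,90,0,0,0,0,95,0,0,0,0,100,0,0,0,0])

```text
clock: 6.55
eef_pos: [615.9, -8.1, 37.1]
tool_rot: [3.142, 0.0, 0.029]
force: [-0.2, -0.7, 0.2]
width: 85.6
gripper_force: 0.0
```

arm_command(series=[100,0,0,-1.5,0,100,0,0,-5,0,100,0,0,-8.5,0,100,0,0,-12,0,100,0,0,-15,0])

```text
clock: 6.97
eef_pos: [616.2, -8.1, 189.6]
tool_rot: [3.142, -0.001, 0.029]
force: [0.9, 0.9, 0.6]
width: 85.3
gripper_force: 0.0
```

```bash
python3 - <<'E'
from h import *
plan((535,-45,185,-.1),(453.5,-81.5,185,-.18),(453.5,-81.5,50,-.18))
E
```

```text
at [616.2  -8.1 189.6] 0.029 clock 6.97 w 85.3
[-8.22  3.46  0.46  7.39]
[-7.74  4.45 -0.    4.58]
[ 0.  -0.  13.5 -0. ]
```

arm_command(series=[100,-3.1,1.6,0,2.4,100,-6.3,3.1,0.1,4.8,100,-9.4,4.7,0.2,7.2,100,-12.5,6.3,0.4,9.6,100,-15.7,7.8,0.5,12])

```text
clock: 7.38
eef_pos: [459.8, -91.2, 182.3]
tool_rot: [3.141, -0.001, -0.182]
force: [-0.3, -0.6, 0.0]
width: 85.3
gripper_force: 0.0
```

arm_command(series=[100,0,0,0,0,100,0,0,0,0,100,0,0,0,0,100,0,0,0,0,100,0,0,0,0])

```text
clock: 7.8
eef_pos: [462.6, -89.8, 182.3]
tool_rot: [-3.141, -0.001, -0.179]
force: [-0.3, -0.5, -0.3]
width: 85.7
gripper_force: 0.0
```

```bash
python3 - <<'E'
from h import *
p,W=cloud("wrist")
m=abs(W[...,2]-85)<5
k,l,st,ce=cv2.connectedComponentsWithStats(m.astype(np.uint8))
for i in range(1,k):
    if st[i,4]>300: print(st[i],cv2.minAreaRect(W[l==i][:,:2].astype(np.float32)), W[l==i].mean(0))
plan((453.5,-81.5,32,-.18))
E
```

```text
[ 110    0   99   43 1703] ((603.423828125, -7.774120330810547), (21.110260009765625, 62.84455108642578), 0.6291052103042603) [599.82438699  -9.20131961  88.11468498]
[ 280  179   60   59 2760] ((453.0365295410156, -82.31604766845703), (45.31908416748047, 45.850486755371094), 77.8908920288086) [454.09003829 -82.5031504   84.87343164]
at [462.3 -89.9 182.2] -0.179 clock 7.85 w 85.2
[-1.01 -0.67 15.02  0.08]
```

Jar at (453.4,-82.3).

arm_command(series=[100,-1,-0.6,2,0,100,-1,-0.6,5,0,100,-1,-0.6,8.5,0,100,-1,-0.6,12,0,100,-1,-0.6,15,0])

```text
clock: 8.27
eef_pos: [452.4, -82.0, 30.5]
tool_rot: [-3.141, 0.002, -0.179]
force: [26.7, -10.5, -5.6]
width: 85.5
gripper_force: 0.0
```

arm_command(series=[60,0,0,0,0,40,0,0,0,0,20,0,0,0,0,20,0,0,0,0,20,0,0,0,0])

```text
clock: 8.68
eef_pos: [454.3, -83.1, 34.0]
tool_rot: [3.142, -0.005, -0.18]
force: [0.2, -0.5, -2.2]
width: 49.7
gripper_force: 62.4
```

arm_command(series=[20,0,0,0,0,20,0,0,0,0,20,0,0,0,0,20,0,0,0,0,20,0,0,0,0])

```text
clock: 9.1
eef_pos: [453.7, -82.9, 33.6]
tool_rot: [-3.141, -0.003, -0.18]
force: [0.0, -0.4, 7.1]
width: 49.7
gripper_force: 63.5
```

arm_command(series=[20,0,0,-2,0,20,0,0,-5,0,20,0,0,-8.5,0,20,0,0,-12,0,20,0,0,-14.5,0])

```text
clock: 9.52
eef_pos: [453.0, -83.0, 180.3]
tool_rot: [-3.141, -0.003, -0.181]
force: [0.6, 1.0, -1.7]
width: 49.9
gripper_force: 63.9
```

```bash
python3 - <<'E'
from h import *
plan((480,-206,178,-.175),(505,-331,178,-.175))
E
```

```text
at [453.  -83.  180.3] -0.181 clock 9.52 w 49.9
[ 4.87 11.62  0.23 -0.32]
[ 4.64 11.87  0.   -0.  ]
```

arm_command(series=[20,1,2.6,0,0,20,2.4,5.8,0,0,20,3.9,9.4,0,0,20,5.2,12.8,0,0,20,6.5,16,0,0])

```text
clock: 9.93
eef_pos: [487.6, -253.9, 177.8]
tool_rot: [3.141, -0.001, -0.181]
force: [0.5, 0.4, -3.2]
width: 49.7
gripper_force: 63.8
```

arm_command(series=[20,1.2,3,0,0,20,2.2,5.5,1,0,20,2.8,7,2,0,20,3,7.4,4,0,20,3,7.4,6,0])

```text
clock: 10.35
eef_pos: [504.0, -333.0, 117.3]
tool_rot: [3.139, -0.003, -0.183]
force: [0.9, 1.2, -2.9]
width: 49.3
gripper_force: 63.8
```

arm_command(series=[20,0,0,1.5,0,20,0,0,3,0,20,0,0,4,0,20,0,0,4,0,20,0,0,4,0])

```text
clock: 10.77
eef_pos: [503.7, -329.9, 77.2]
tool_rot: [-3.141, 0.001, -0.18]
force: [-0.7, -0.1, -2.3]
width: 49.9
gripper_force: 63.8
```

```bash
python3 - <<'E'
from h import *
p,W=cloud("wrist"); cv2.imwrite("pics/w3.png",p[:,:,::-1])
plan((505,-331,41,-.175))
E
```

```text
at [ 504.3 -330.3   77.9] -0.18 clock 10.82 w 49.3
[ 0.08  0.05  3.69 -0.3 ]
```

View pics/w3.png

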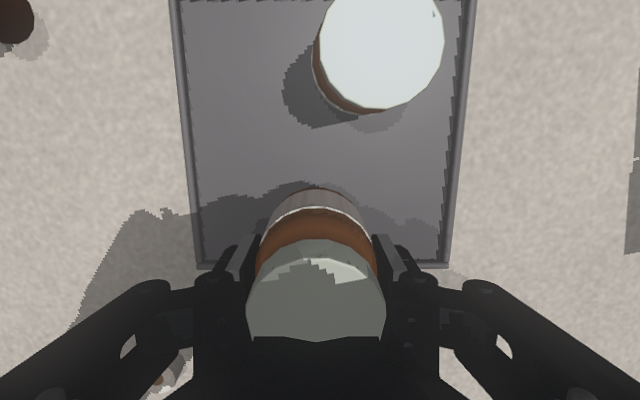

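The jar is upright between the pads and centred over the free near half. The stock lid at (382,50) is clear of it, so I'll lower.

arm_command(series=[20,0,0,1,0,20,0,0,2,0,20,0,0,3,0,20,0,0,3.5,0,20,0,0,3.7,0])

```text
clock: 11.23
eef_pos: [503.1, -329.5, 38.8]
tool_rot: [-3.141, 0.002, -0.18]
force: [-0.4, 1.0, 4.3]
width: 49.9
gripper_force: 64.7
```

arm_command(series=[20,0,0,0,0,20,0,0,0.1,0,20,0,0,0.2,0,20,0,0,0.2,0,20,0,0,0.2,0])

```text
clock: 11.65
eef_pos: [504.2, -330.3, 38.7]
tool_rot: [3.141, -0.001, -0.18]
force: [0.6, -0.1, -0.8]
width: 49.5
gripper_force: 64.0
```

arm_command(series=[20,0,0,0.1,0,20,0,0,0.1,0,20,0,0,0.1,0,66,0,0,0.1,0,70,0,0,0.1,0])

```text
clock: 12.07
eef_pos: [504.4, -330.3, 37.8]
tool_rot: [3.141, -0.001, -0.18]
force: [0.1, -0.4, 0.1]
width: 59.9
gripper_force: 0.0
```

arm_command(series=[75,0,0,0,0,80,0,0,0,0,90,0,0,0,0,100,0,0,0,0,100,0,0,0,0])

```text
clock: 12.48
eef_pos: [504.0, -330.1, 37.2]
tool_rot: [-3.142, -0.0, -0.18]
force: [-0.5, 0.2, 0.3]
width: 85.5
gripper_force: 0.0
```

arm_command(series=[100,0,0,-1.5,0,100,0,0,-5,0,100,0,0,-8.5,0,100,0,0,-12,0,100,0,0,-14,0])

```text
clock: 12.9
eef_pos: [505.2, -331.1, 181.1]
tool_rot: [3.14, -0.005, -0.181]
force: [0.4, -0.5, -0.4]
width: 85.8
gripper_force: 0.0
```

```bash
python3 - <<'E'
from h import *
plan((470,-160,180,-.1),(455,0,180,.05),(463,103,160,.1))
E
```

```text
at [ 505.2 -331.1  181.1] -0.181 clock 12.9 w 85.8
[ -6.54 -16.2    0.11  -4.62]
[ -3.09 -15.77   0.    -8.59]
[  1.31 -10.25   2.    -2.86]
```

arm_command(series=[100,-1,-2.5,0,-1,100,-2.6,-6.3,0,-2,100,-4,-10,0,-3,100,-5.3,-13.5,0,-4,100,-6.5,-16.2,0,-4.6])

```text
clock: 13.32
eef_pos: [468.4, -155.9, 177.4]
tool_rot: [-3.14, 0.0, -0.097]
force: [0.8, 0.0, -0.9]
width: 85.5
gripper_force: 0.0
```

arm_command(series=[100,-0.6,-3.3,0,-1.7,100,-1.2,-6.8,0,-3.4,100,-1.8,-10.2,0,-5.1,100,-2.5,-13.2,0,-6.8,100,-3,-15.8,0,-8.6])

```text
clock: 13.73
eef_pos: [454.3, 3.5, 177.4]
tool_rot: [-3.141, 0.0, 0.053]
force: [-0.3, -0.1, -1.2]
width: 85.4
gripper_force: 0.0
```

arm_command(series=[100,0.4,-3.2,0.5,0,100,0.8,-6.2,1,0,100,1.1,-8.8,1.5,0,100,1.3,-10.2,2,0,100,1.3,-10.2,2,0])

```text
clock: 14.15
eef_pos: [462.6, 107.8, 156.6]
tool_rot: [-3.14, 0.001, 0.056]
force: [-0.1, -0.4, -0.4]
width: 85.5
gripper_force: 0.0
```

arm_command(series=[100,0,0,0,0,100,0,0,0,0,100,0,0,0,0,100,0,0,0,0,100,0,0,0,0])

```text
clock: 14.57
eef_pos: [463.0, 102.6, 157.6]
tool_rot: [3.141, -0.0, 0.048]
force: [0.1, -0.9, -0.8]
width: 85.2
gripper_force: 0.0
```

```bash
python3 - <<'E'
from h import *
p,W=cloud("wrist"); cv2.imwrite("pics/w4.png",p[:,:,::-1])
m=abs(W[...,2]-45)<5
k,l,st,ce=cv2.connectedComponentsWithStats(m.astype(np.uint8))
for i in range(1,k):
    if st[i,4]>300: print(st[i],cv2.minAreaRect(W[l==i][:,:2].astype(np.float32)), W[l==i].mean(0))
plan((463.3,103,17,.06))
E
```

```text
[  7   0  57  34 843] ((581.9111328125, 307.983154296875), (20.14809226989746, 35.889373779296875), 6.761842250823975) [582.06828981 305.349958    46.20207633]
[436   0  94  23 425] ((593.6851806640625, -6.712581634521484), (64.31226348876953, 13.328895568847656), 80.00013732910156) [594.65692457  -0.69524954  45.03121993]
[ 286  159   65   63 3143] ((463.09112548828125, 102.13248443603516), (51.16551208496094, 51.23115539550781), 48.036319732666016) [463.60119341 101.94576267  44.88527957]
[  86  275   52   34 1140] ((363.4028015136719, 281.4378662109375), (29.704641342163086, 45.70818328857422), 43.65068054199219) [364.43888447 280.06934144  45.14885163]
at [463.  102.9 157.5] 0.049 clock 14.62 w 85.7
[ 3.000e-02 -1.000e-02  1.405e+01 -6.600e-01]
```

View pics/w4.png

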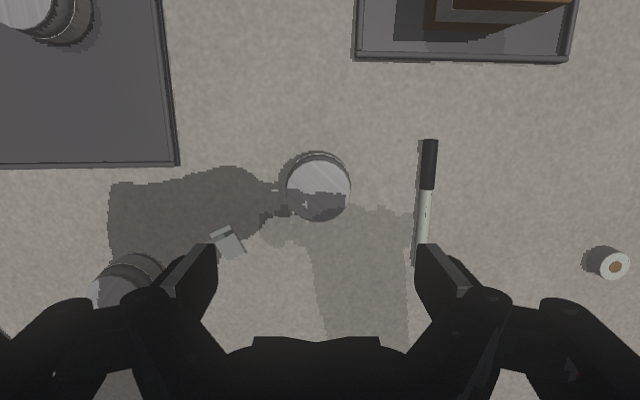

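Tin 1's top at (318,190) is centred between the fingers. The pen at (425,200) is about 95 mm off to the side and clear.

arm_command(series=[100,0,0,2.5,0,100,0,0,6,0,100,0,0,9.5,0,100,0,0,12.5,0,100,0,0,14,0])

```text
clock: 15.03
eef_pos: [461.1, 102.9, 14.9]
tool_rot: [3.141, 0.006, 0.049]
force: [3.4, 0.1, 0.8]
width: 85.5
gripper_force: 0.0
```

arm_command(series=[100,0,0,0,0,70,0,0,0,0,50,0,0,0,0,30,0,0,0,0,30,0,0,0,0])

```text
clock: 15.45
eef_pos: [464.6, 103.7, 19.7]
tool_rot: [-3.141, -0.003, 0.05]
force: [0.2, -0.5, 6.7]
width: 53.3
gripper_force: 61.7
```

arm_command(series=[30,0,0,0,0,30,0,0,0,0,30,0,0,0,0,30,0,0,0,0,30,0,0,0,0])

```text
clock: 15.87
eef_pos: [464.6, 103.7, 19.7]
tool_rot: [-3.141, -0.003, 0.05]
force: [-1.0, -0.6, 6.6]
width: 53.3
gripper_force: 61.7
```

arm_command(series=[30,0,0,-2,0,30,0,0,-4,0,30,0,0,-6.5,0,30,0,0,-9,0,30,0,0,-11,0])

```text
clock: 16.28
eef_pos: [464.2, 103.9, 130.7]
tool_rot: [-3.141, -0.003, 0.05]
force: [-0.1, -0.8, -1.4]
width: 53.2
gripper_force: 64.0
```

```bash
python3 - <<'E'
from h import *
plan((513.6,277.3,125,.06))
E
```

```text
at [464.2 103.9 130.7] 0.05 clock 16.28 w 53.2
[  5.8  -17.07   0.57  -0.58]
```

arm_command(series=[30,1,-3,0,0,30,2.2,-6.4,0,0,30,3.4,-10,0,0,30,4.6,-13.6,0,0,30,5.4,-16,0,0])

```text
clock: 16.7
eef_pos: [510.2, 271.3, 129.5]
tool_rot: [-3.138, -0.003, 0.053]
force: [0.7, 0.4, -1.5]
width: 53.1
gripper_force: 64.0
```

arm_command(series=[30,0.3,-0.8,0.5,-0.5,30,0.4,-1.1,2,-0.5,30,0.4,-1.1,4,-0.5,30,0.4,-1.1,5.5,-0.5,30,0.4,-1.1,6,-0.5])

```text
clock: 17.12
eef_pos: [511.4, 276.2, 66.5]
tool_rot: [3.14, 0.003, 0.059]
force: [-0.4, -0.0, -1.5]
width: 53.3
gripper_force: 64.0
```

arm_command(series=[30,0,0,0,0,30,0,0,0,0,30,0,0,0,0,30,0,0,0,0,30,0,0,0,0])

```text
clock: 17.53
eef_pos: [513.2, 277.7, 68.6]
tool_rot: [-3.141, -0.001, 0.059]
force: [-1.2, 0.6, -1.5]
width: 53.0
gripper_force: 64.0
```

```bash
python3 - <<'E'
from h import *
plan((513.6,277.3,26.5,.06))
E
```

```text
at [513.2 277.7  68.6] 0.059 clock 17.53 w 53.0
[ 0.04  0.04  4.21 -0.08]
```

arm_command(series=[30,0,0,1,0,30,0,0,2,0,30,0,0,3,0,30,0,0,3.8,0,30,0,0,4.1,0])

```text
clock: 17.95
eef_pos: [511.1, 276.8, 24.7]
tool_rot: [3.14, 0.004, 0.059]
force: [-4.7, -4.0, 24.7]
width: 53.3
gripper_force: 66.6
```

arm_command(series=[30,0,0,0,0,30,0,0,0.1,0,30,0,0,0.2,0,30,0,0,0.2,0,30,0,0,0.2,0])

```text
clock: 18.37
eef_pos: [512.6, 277.4, 24.8]
tool_rot: [3.142, 0.001, 0.059]
force: [-1.2, -0.4, 1.6]
width: 53.0
gripper_force: 64.3
```

Seated. I'll release and rise.

arm_command(series=[66,0,0,0,0,70,0,0,0,0,75,0,0,0,0,80,0,0,0,0,80,0,0,0,0])

```text
clock: 18.78
eef_pos: [512.7, 277.5, 24.6]
tool_rot: [3.142, 0.0, 0.059]
force: [-0.0, 0.8, -0.7]
width: 68.6
gripper_force: 0.0
```

arm_command(series=[90,0,0,-1.5,0,100,0,0,-4.5,0,100,0,0,-8,0,100,0,0,-11.5,0,100,0,0,-13,0])

```text
clock: 19.2
eef_pos: [514.8, 278.3, 158.9]
tool_rot: [-3.139, -0.005, 0.058]
force: [0.1, -0.3, 0.6]
width: 85.4
gripper_force: 0.0
```

```bash
python3 - <<'E'
from h import *
plan((354.3,277.3,155,.06))
E
```

```text
at [514.8 278.3 158.9] 0.058 clock 19.2 w 85.4
[-16.03  -0.84   0.39  -0.09]
```

arm_command(series=[100,-3,-0.2,0,0,100,-6.5,-0.4,0,0,100,-10,-0.6,0,0,100,-13.5,-0.8,0,0,100,-15.9,-0.8,0,0])

```text
clock: 19.62
eef_pos: [349.8, 275.8, 154.7]
tool_rot: [3.141, 0.003, 0.06]
force: [-0.1, 0.8, -0.1]
width: 85.5
gripper_force: 0.0
```

arm_command(series=[100,0,0,0,0,100,0,0,0,0,100,0,0,0,0,100,0,0,0,0,100,0,0,0,0])

```text
clock: 20.03
eef_pos: [354.9, 276.1, 154.7]
tool_rot: [-3.141, -0.0, 0.057]
force: [0.6, 0.1, 0.4]
width: 85.1
gripper_force: 0.0
```

```bash
python3 - <<'E'
from h import *
p,W=cloud("wrist"); cv2.imwrite("pics/w5.png",p[:,:,::-1])
m=abs(W[...,2]-47)<6
k,l,st,ce=cv2.connectedComponentsWithStats(m.astype(np.uint8))
for i in range(1,k):
    if st[i,4]>300: print(st[i],cv2.minAreaRect(W[l==i][:,:2].astype(np.float32)), W[l==i].mean(0))
plan((354.3,277.3,17,.06))
E
```

```text
[300   0  54  14 460] ((488.19171142578125, 277.08642578125), (8.228736877441406, 36.94169616699219), 3.462324619293213) [487.80947761 277.03849745  47.79886612]
[ 284  161   64   63 3185] ((353.8813781738281, 277.2370910644531), (51.226905822753906, 50.27302932739258), 4.5081706047058105) [354.32768146 277.14317546  44.8996682 ]
at [354.6 276.  154.7] 0.057 clock 20.08 w 85.2
[-0.02 -0.13 13.77 -0.15]
```

View pics/w5.png

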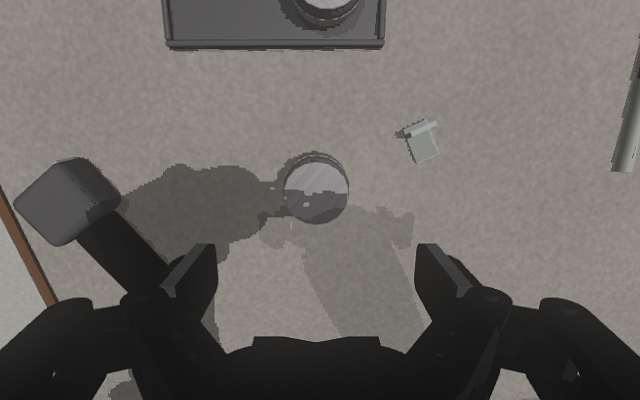

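Tin 2's top at (317,190) is centred. The mallet at (70,200) and the clip at (422,140) are both out of the fingers' way.

arm_command(series=[100,0,-0.1,2.5,0,100,0,-0.1,6,0,100,0,-0.1,9.5,0,100,0,-0.1,12.5,0,100,0,-0.1,13.8,0])

```text
clock: 20.5
eef_pos: [351.3, 277.2, 25.7]
tool_rot: [-3.14, 0.009, 0.058]
force: [-1.0, 0.0, -0.4]
width: 85.1
gripper_force: 0.0
```

arm_command(series=[100,0,0,0,0,70,0,0,0,0,50,0,0,0,0,30,0,0,0,0,30,0,0,0,0])

```text
clock: 20.92
eef_pos: [352.1, 277.9, 29.4]
tool_rot: [-3.138, 0.005, 0.058]
force: [-0.1, -3.2, 4.0]
width: 50.5
gripper_force: 59.9
```

arm_command(series=[30,0,0,0,0,30,0,0,0,0,30,0,0,0,0,30,0,0,0,0,30,0,0,0,0])

```text
clock: 21.33
eef_pos: [352.2, 277.9, 29.4]
tool_rot: [-3.138, 0.005, 0.058]
force: [-0.1, -3.2, 6.9]
width: 50.8
gripper_force: 60.8
```

arm_command(series=[30,0,0,-2,0,30,0,0,-4,0,30,0,0,-6.5,0,30,0,0,-9,0,30,0,0,-11,0])

```text
clock: 21.75
eef_pos: [352.4, 278.1, 140.3]
tool_rot: [-3.137, 0.006, 0.059]
force: [-0.0, 0.3, -1.7]
width: 50.1
gripper_force: 60.4
```

```bash
python3 - <<'E'
from h import *
plan((508.5,362,125,.06))
p,W=cloud("top"); cv2.imwrite("pics/top1.png",p[:,:,::-1])
for n,u,v,r,h in [("tinA",207,204,20,50),("stin",190,167,18,50),("jar",447,207,25,90),("sjar",468,160,18,90),("scart",325,117,20,90),("cart",318,160,25,90)]: top(W,u,v,r,h,4,n)
E
```

```text
at [352.4 278.1 140.3] 0.059 clock 21.75 w 50.1
[16.07 -7.46  1.53 -0.07]
tinA 296 mean [511. 279.] z 49.6 rect [511.1 278.4] [48.4 50.5] 40.0 circ [510.9 279.5] 26.4
stin 292 mean [598.3 317.4] z 49.6 rect [598.4 317.3] [48.3 51. ] 53.9 circ [598.4 318.3] 26.4
jar 282 mean [ 503.3 -328.3] z 89.0 rect [ 503.2 -327.3] [46.4 46. ] 86.3 circ [ 503.2 -328.2] 24.1
sjar 241 mean [ 585.3 -367.5] z 89.2 rect [ 585.7 -367.8] [42.  44.5] 85.8 circ [ 585.5 -368. ] 23.2
scart 360 mean [705.1 -24.3] z 89.1 rect [705.7 -24.2] [41.  61.1] 4.2 circ [705.1 -24.1] 35.3
cart 380 mean [614.   -6.2] z 89.2 rect [614.3  -6.6] [40.6 60.9] 0.7 circ [614.3  -6.1] 35.6
```

Stock and the placed articles are all fine. The grip on tin 2 is high, with TCP 29 at the table, so I'll check how it hangs.

```bash
python3 - <<'E'
from h import *
p,W=cloud("wrist"); cv2.imwrite("pics/w6.png",p[:,:,::-1])
p,W=cloud("scene"); c=p[60:260,300:560]; cv2.imwrite("pics/s2.png",cv2.resize(c,None,fx=2.8,fy=2.8,interpolation=2)[:,:,::-1])
E
```

```text
(no output)
```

View pics/w6.png

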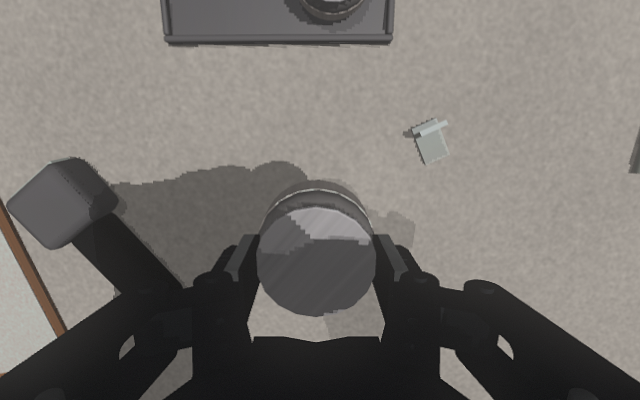

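View pics/s2.png

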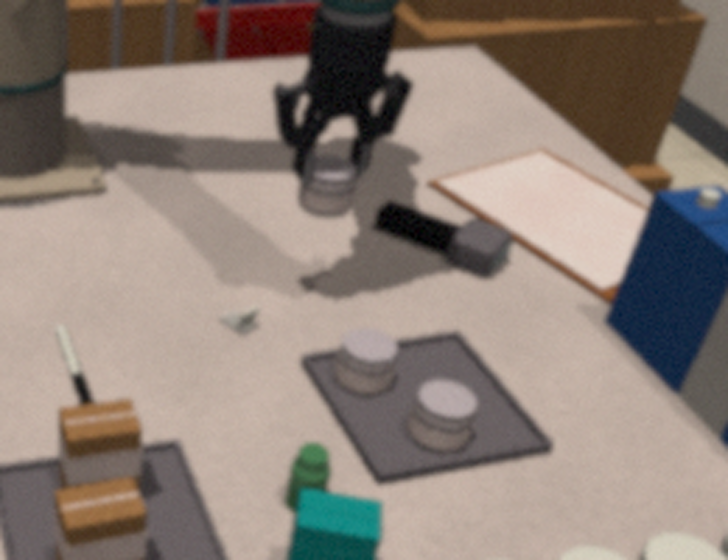

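Tin 2 hangs upright between the pads, held near its rim, with its lid at (318,262). Both tins in the tray stand upright. I'll carry it over gently.

arm_command(series=[30,2,-1,0,0,30,5,-2.5,0,0,30,8.5,-4.3,0,0,30,12,-6,0,0,30,14.5,-7,0,0])

```text
clock: 22.32
eef_pos: [494.9, 358.3, 135.9]
tool_rot: [-3.138, 0.006, 0.06]
force: [0.3, 0.7, -2.3]
width: 50.5
gripper_force: 60.4
```

arm_command(series=[30,1,-0.4,0,0,30,1.4,-0.6,1,0,30,1.4,-0.6,3,0,30,1.4,-0.6,5,0,30,1.4,-0.6,6,0])

```text
clock: 22.73
eef_pos: [502.6, 361.8, 73.1]
tool_rot: [-3.141, 0.014, 0.058]
force: [-0.5, -0.4, -2.5]
width: 50.7
gripper_force: 60.4
```

arm_command(series=[30,0,0,0,0,30,0,0,0,0,30,0,0,0,0,30,0,0,0,0,30,0,0,0,0])

```text
clock: 23.15
eef_pos: [506.5, 363.8, 78.2]
tool_rot: [-3.137, 0.006, 0.059]
force: [-0.1, -1.0, -1.5]
width: 50.3
gripper_force: 60.4
```

```bash
python3 - <<'E'
from h import *
plan((506.5,363,36,.06))
E
```

```text
at [506.5 363.8  78.2] 0.059 clock 23.15 w 50.3
[-0.    0.08  4.22 -0.07]
```

arm_command(series=[30,0,0,0.8,0,30,0,0,1.6,0,30,0,0,2.4,0,30,0,0,3.1,0,30,0,0,3.6,0])

```text
clock: 23.57
eef_pos: [505.0, 363.1, 39.6]
tool_rot: [-3.139, 0.009, 0.059]
force: [-0.9, 0.4, -1.7]
width: 50.5
gripper_force: 60.4
```

arm_command(series=[30,0,0,0.1,0,30,0,0,0.3,0,30,0,0,0.5,0,30,0,0,0.6,0,30,0,0,0.6,0])

```text
clock: 23.98
eef_pos: [505.6, 363.5, 35.1]
tool_rot: [-3.138, 0.007, 0.059]
force: [-0.5, -0.0, -2.1]
width: 50.7
gripper_force: 60.4
```

arm_command(series=[30,0,0,0.1,0,30,0,0,0.2,0,30,0,0,0.2,0,30,0,0,0.2,0,30,0,0,0.2,0])

```text
clock: 24.4
eef_pos: [506.0, 363.6, 34.5]
tool_rot: [-3.137, 0.006, 0.059]
force: [-1.5, -1.2, 6.4]
width: 50.4
gripper_force: 62.1
```

arm_command(series=[62,0,0,0,0,66,0,0,0,0,70,0,0,0,0,73,0,0,0,0,75,0,0,0,0])

```text
clock: 24.82
eef_pos: [505.6, 363.5, 33.1]
tool_rot: [-3.138, 0.007, 0.059]
force: [0.7, -0.4, 0.5]
width: 64.4
gripper_force: 0.0
```

arm_command(series=[75,0,0,-1,0,75,0,0,-3,0,75,0,0,-6,0,75,0,0,-9.5,0,75,0,0,-13,0])

```text
clock: 25.23
eef_pos: [506.2, 362.6, 164.8]
tool_rot: [-3.139, 0.008, 0.058]
force: [0.3, 0.3, 0.5]
width: 63.8
gripper_force: 0.0
```

arm_command(series=[75,-3,0,-2,0,75,-6,0,-4,0,75,-9,0,-5,0,75,-11,0,-5,0,75,-11,0,-5,0])

```text
clock: 25.65
eef_pos: [392.4, 357.1, 215.1]
tool_rot: [-3.137, 0.011, 0.062]
force: [-1.0, -0.6, -0.3]
width: 64.0
gripper_force: 0.0
```

```bash
python3 - <<'E'
from h import *
p,W=cloud("top"); cv2.imwrite("pics/top2.png",p[:,:,::-1])
for n,u,v,r,h in [("tins",190,204,45,50),("tin2",172,204,18,50),("tin1",207,204,18,50),("stin",190,167,18,50),("jar",447,207,25,90),("sjar",468,160,18,90),("cart",318,160,25,90)]: top(W,u,v,r,h,4,n)
print(monitor.read_state()["clock"])
E
```

```text
tins 844 mean [534.4 320.1] z 49.5 rect [549.5 322.8] [129.7 134.5] 1.7 circ [540.2 323.6] 78.1
tin2 295 mean [507.5 364.3] z 49.7 rect [507.5 364.4] [48.3 48.8] 0.6 circ [507.5 364.1] 26.0
tin1 304 mean [511.5 278.9] z 49.3 rect [511.6 278.5] [49.5 49.7] 45.6 circ [511.3 279. ] 25.7
stin 281 mean [598.3 317.8] z 49.6 rect [598.6 317.6] [49.8 49.8] 12.3 circ [598.7 317.8] 26.1
jar 272 mean [ 502.1 -328.5] z 89.0 rect [ 503.3 -327.7] [45.1 45.1] 87.7 circ [ 503.2 -328.1] 24.2
sjar 246 mean [ 585.7 -367.8] z 88.7 rect [ 585.5 -367.8] [43.2 44.9] 83.8 circ [ 586.  -368.1] 23.2
cart 366 mean [613.9  -6.7] z 89.2 rect [614.   -6.5] [40.8 61.2] 1.3 circ [614.2  -6.3] 35.6
25.7
```

View pics/top2.png

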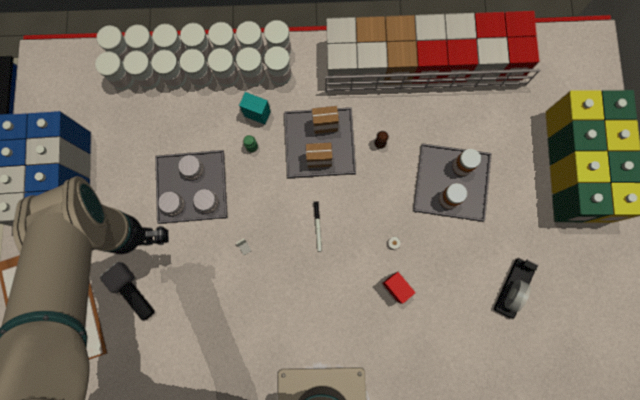

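The top view shows tins at (170,203) and (205,201), the jar at (454,196) and the carton at (319,154). All stand upright and flat in the right trays, and the stock and look-alikes haven't moved. Handing in.

```bash
python3 -c "
from cell import workorder; print(workorder.finish_job())"
```

```text
the job is handed in; nothing more can be done
None
```

The job is handed in at about 26 s on the robot's clock: both tins, the jar and the carton stand upright on the floors of their own trays, and the stock and the look-alikes have not moved.

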